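# Set up the edge beveller: swing the port cover aside, nest the strap guide

## Robot

A 7-joint arm with a two-finger parallel gripper is mounted at the origin on the work surface; the furniture and walls round the work are solid. World frame = base frame: x ahead of the robot, y to its left, z up, the work surface at z = 0. Lengths are in m, angles in rad, forces in N, time in s.
With the tool pointing down it reaches from about 0.35 to 0.9 m from the base axis. Payload 8.1 kg.
Tool frame: the origin (TCP) lies at the centre of the arm's flange, where the gripper is bolted on; the fingertips stand 178 mm ahead of it and the grasp point (between the pads) lies 159 mm ahead of it; z points along the fingers, y is the direction in which the jaws open and shut (so a half turn about z gives the same grasp; the last joint's range is limited). The gripper opens to 92 mm and grips with 3 to 60 N. Pads are 19 mm wide; open, the fingers measure 130 mm over their backs; the gripper's body (75 mm by 190 mm) begins 47 mm behind the grasp point.
Start: joints at [1.197, 0.434, 0.025, 1.573, -0.012, 1.134, -0.075], TCP at [0.167, -0.602, 0.405] pointing down, gripper open.
Joint ranges: [-2.62, 2.62], [-0.44, 2.09], [-1.27, 1.32], [0.08, 2.57], [-1.32, 4.46], [0.12, 2], [-2.74, 2.74]. Speed limits (rad/s): [2.22, 2.22, 3.01, 3.01, 3.14, 3.14, 3.14].

## Interface

Orientations are given as a rotation vector (axis times angle).
In Python, from cell import arm gives the robot as it stands. The module is installed in compiled form; this text tells all that it offers.
- The arm moves only by the tool move_arm, never from a script. Its argument "steps" is a list of rows, each a list of 4 numbers: the shift along the tool's x, y, z in mm, then the turn about the tool's z in rad. In form: [[x, y, z, twist], ...]. A call has 1 to 20 rows; each row is the pose to reach, as a shift and turn from the pose commanded when the call began, along the tool's axes at that moment; what a row does not reach only later rows make up. A row lasts 1/8 s, in which the tool goes at most 62.5 mm and 10.7 degrees, less where a joint would pass 70% of its speed; a pose out of reach is approached as far as the arm can. A call with a gripper value outside its range is refused whole. "grip" is the finger opening in mm, from 0 to 91.8, set as the call begins (left out, the last holds). The fingers move at their own pace and stop on an object; "grip_force" is the grip in N (left out, the last holds). Time passes only in rows, so rows that repeat a pose let the fingers close. It gives the time, the measured TCP pose, the force and the opening at its end, in the units of the state.
- arm.observe(): the state, without advancing time (a new reading comes with each control period).
- arm.get_image(name): name is "scene" or "top"; returns the picture (400x640x3 uint8, red, green, blue); there is no depth.
- arm.camera_info(name): a dict with "mtx" (3x3 intrinsics, pixels), "dist_coeffs" ([k1, k2, p1, p2, k3] as OpenCV has them; the pictures are not rectified), "pose" (4x4, takes a point from camera to world coordinates). Camera axes: x right, y down, z forward; pixel columns grow to the right and rows downward; lengths in m; the calibration is good to about 2 mm. A picture is of the moment at which its call begins. camera_info takes no time and is no camera call.
- arm.sign_off(): hands the job in, once; it reports no verdict.
The state is a dict: "clock": time; "joints": joint angles; "dq": joint speeds; "joint_efforts": joint torques, N m; "position": TCP position; "ee_rot": TCP orientation; "force": force on the tool from outside, world axes, zero at the start; "ft_torque": the same for the moment, N m; "width": opening from 0.0 (shut) to 1.0 (fully open).
Only numpy, scipy, OpenCV 4.12 (cv2) and the standard library are available. Lean on these libraries where they do the work, as an engineer would, in place of code of your own. Each camera call takes 0.05 s, during which the arm holds its last target.

## Task

Get the small edge-bevelling machine ready for strap work. Swivel the flat cover on its sloping bed sideways around its pivot screw, all the way to its stop, so that the cutter port is fully uncovered; then lay the loose aluminium guide angle into the fixed angle fence along the bed's lower edge, its wide leg flat on the fence's floor, its tall leg against the fence's wall and its ends flush with the fence's ends, and let go. Leave the thread spool, the wax block and the roll of tape where they are.

Things in the scene. Friction and masses are not known exactly. Their poses are not given: they have to be found in the camera images.
- cover (a joint): Hinge of the flat cover about its pivot screw, square to the sloping bed. 0 = shut: it hangs straight down the slope over the port, its lower end in the place of the guide angle, which cannot seat until the cover is aside. Grows as the knob end swings to bed -y (right) and up the slope; 1.40 = stop; the port is clear beyond 1.25. It stays where it is left; moving it takes about 2 N at the knob.
- cover_knob (a point): Black round knob, 20 mm in diameter, 37 mm tall, square to the bed, on the free end of the pear-shaped aluminium cover plate (5 mm thick, 128 mm long, 72 mm at its widest). Point on the knob's axis, 12 mm below its top, 25 mm above the plate's top face, 36 mm above the bed. Axes turn with the cover: z along the knob away from the bed, x from the knob toward the pivot.
- pivot (a point): Pivot screw of the cover, on the line of the bed's middle, 150 mm up the slope from the fence's wall; this point is on its axis at the cover's top face, 11 mm off the bed. The knob's axis is 100 mm from it. Axes as those of bed.
- fence_corner (a point): Fixed fence: dark steel angle section, 180 mm long, across the bed's lower edge. Floor leg 5 mm thick, 50 mm up the slope; wall leg 6 mm thick, 23 mm above that floor, its top leaning toward the robot. Point: mid-length, inner corner line (floor's top face, wall's inner face). Axes as bed. When the guide angle is home, its frame coincides with this one.
- port (a point): Centre of the round cutter port, 50 mm in diameter, in a collar 6 mm high and 62 mm across; 92 mm up the slope from the fence's wall. Axes as those of bed.
- bed: Fixed steel bed, 250 mm wide (y), 200 mm up the slope (x), sloping up 25 degrees away from the robot. Origin on its top face, mid-width, below the fence's corner, 60 mm above the workbench; x up the slope, y left along the fence, z square off the bed. A bracket with a rubber roller stands 56 mm off the bed at its upper end (x 172 to 190 mm); motor behind, lower.
- guide_angle: Loose aluminium angle section, 180 mm long, 0.2 to 0.4 kg, legs 8 mm thick: tall leg 66 mm, wide leg 60 mm (outside). Origin in the outer corner line at mid-length: y along it, z up the tall leg's outer face, x along the wide leg's underside. Starts on the bench to the right, wide leg flat and pointing away from the robot, tall leg upright on the robot's side.
- thread_spool: Orange thread spool standing on the bench, about 40 mm in diameter and 44 mm high; bystander.
- wax_block: Yellow beeswax block 38 x 55 x 22 mm; bystander.
- tape: Roll of paper tape lying flat in front of the machine, 100 mm in diameter, 26 mm high; bystander.

How it is judged:
On the way:
1. the cover is swung aside and the port is clear (value of joint cover above 1.25 rad), for 0.2 s.
At the end, for the whole second after the job is handed in: Cover at 1.25 rad or more (stop 1.40); guide angle nested in the fence, released and at rest: its corner within 3 mm (4 mm up the slope) of the fence's corner, its middle within 10 mm along the fence, its legs parallel to the fence's within about 3 degrees; bystanders moved less than 30 mm (value of joint cover above 1.25 rad and x of guide_angle in the frame of fence_corner between -0.003 and 0.004 m and z of guide_angle in the frame of fence_corner between -0.003 and 0.003 m and y of guide_angle in the frame of fence_corner between -0.01 and 0.01 m and angle between the z axis of guide_angle and the z axis of fence_corner, either way round below 0.06 rad and angle between the y axis of guide_angle and the y axis of fence_corner, either way round below 0.05 rad and linear speed of guide_angle below 0.02 m/s and angular speed of guide_angle below 0.1 rad/s); the robot touches nothing.
It fails at once if the thread spool is pushed more than 30 mm from its place (distance of thread_spool from where it was at the start of the episode above 0.03 m).
It fails at once if the wax block is pushed more than 30 mm from its place (distance of wax_block from where it was at the start of the episode above 0.03 m).
It fails at once if the roll of tape is pushed more than 30 mm from its place (distance of tape from where it was at the start of the episode above 0.03 m).
It also fails if it takes over 53 s, if anything falls off the work surface, if the arm or the gripper's body presses on something with over 40 N, if the wrist force passes 120 N, or if a joint passes its speed limit or range.

## Working session

There is one attempt and no reset: what is moved stays moved. The work goes in short steps, Python scripts to look and compute and a tool call to move; the robot and the scene stay as the last step left them, time stands still between calls to the robot, and variables do not carry over. Pictures are saved under pics/ and viewed, and the job is handed in when it is done.

Besides the shell and the picture viewer there is one more tool, called after "Call:" in YAML: its name, and indented under it one key for each argument. move_arm: Moves the arm, as the interface text tells. Its arguments: {"type":"object","properties":{"steps":{"type":"array"},"grip":{"type":"number"},"grip_force":{"type":"number"}},"required":["steps"]}

```bash
mkdir -p pics; python3 - <<'E'
from cell import arm
import cv2
for n in("scene","top"):
    im=arm.get_image(n); cv2.imwrite(f"pics/{n}0.png",im[:,:,::-1])
    i=arm.camera_info(n); print(n,i)
print(arm.observe())
E
```

```text
scene {'mtx': array([[366.638338  ,   0.        , 315.11588455],
       [  0.        , 366.638338  , 200.46144747],
       [  0.        ,   0.        ,   1.        ]]), 'dist_coeffs': array([-0.037969,  0.      ,  0.      ,  0.      ,  0.      ]), 'pose': array([[-0.84012778, -0.3809084 ,  0.38612706,  0.18626314],
       [-0.54235742,  0.58234652, -0.6055749 ,  0.29971644],
       [ 0.00580882, -0.71817917, -0.69583398,  0.70115182],
       [ 0.        ,  0.        ,  0.        ,  1.        ]])}
top {'mtx': array([[387.81764549,   0.        , 321.37662049],
       [  0.        , 387.81764549, 201.70585855],
       [  0.        ,   0.        ,   1.        ]]), 'dist_coeffs': array([-0.00674696,  0.        ,  0.        ,  0.        ,  0.        ]), 'pose': array([[-0.11795697, -0.96232203,  0.24499481,  0.31883272],
       [-0.99299707,  0.11267932, -0.03549923, -0.19505921],
       [ 0.00655584, -0.24746651, -0.96887427,  1.01407567],
       [ 0.        ,  0.        ,  0.        ,  1.        ]])}
{'clock': 0.1, 'joints': array([ 1.19741861,  0.43515819,  0.02497232,  1.57400481, -0.01159036,
        1.13400841, -0.07511416]), 'dq': array([-4.08111162e-05, -9.39000740e-04,  6.44675171e-04, -1.61827009e-03,
       -1.05562573e-03,  6.43714735e-04, -8.90726910e-04]), 'joint_efforts': array([ 4.13838003e-03, -6.69128609e+01,  9.88512374e-01, -3.15147042e+01,
       -6.04239525e-02,  3.72616947e-02,  1.14829427e-04]), 'position': array([ 0.16708963, -0.60203422,  0.40402073]), 'ee_rot': array([-3.11147756e+00, -4.23728227e-01,  5.18083537e-04]), 'force': array([-0.38449339,  0.09190939,  0.03342596]), 'ft_torque': array([-0.01148457, -0.01766136,  0.02861199]), 'width': 1.0004774127231861}
```

View pics/scene0.png

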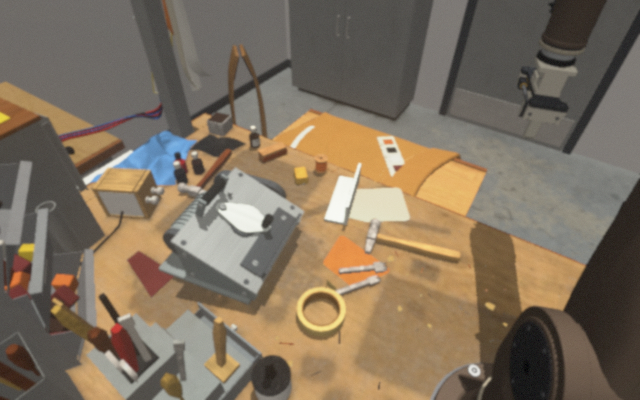

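View pics/top0.png

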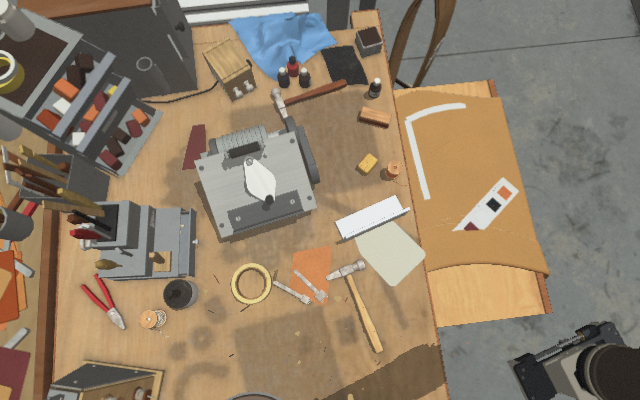

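```bash
python3 - <<'E'
import cv2
t=cv2.imread("pics/top0.png"); s=cv2.imread("pics/scene0.png")
cv2.imwrite("pics/t_m.png",cv2.resize(t[110:250,180:330],None,fx=4,fy=4,interpolation=cv2.INTER_CUBIC))
cv2.imwrite("pics/t_g.png",cv2.resize(t[130:260,310:440],None,fx=4.5,fy=4.5,interpolation=cv2.INTER_CUBIC))
cv2.imwrite("pics/s_m.png",cv2.resize(s[155:305,150:310],None,fx=4,fy=4,interpolation=cv2.INTER_CUBIC))
cv2.imwrite("pics/s_g.png",cv2.resize(s[140:240,280:420],None,fx=5,fy=5,interpolation=cv2.INTER_CUBIC))
E
```

```text
(no output)
```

View pics/t_m.png

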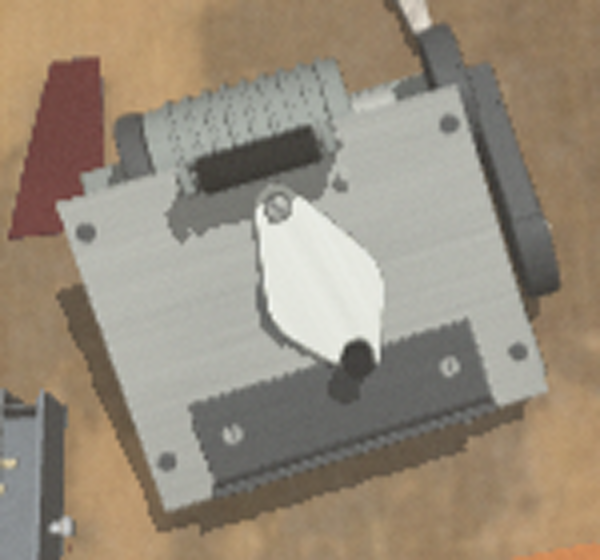

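View pics/t_g.png

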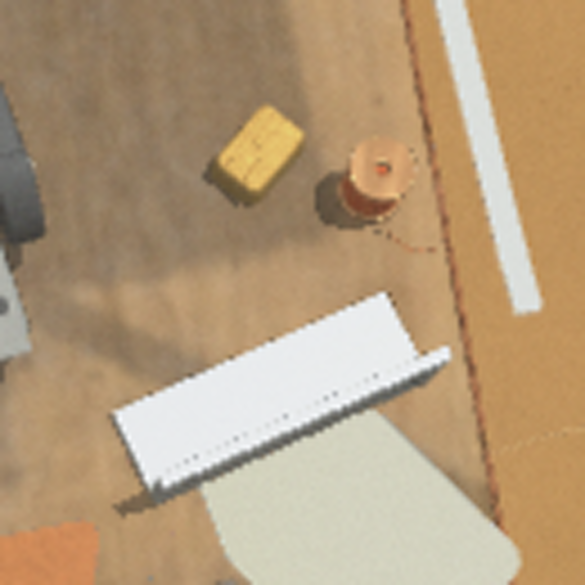

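View pics/s_m.png

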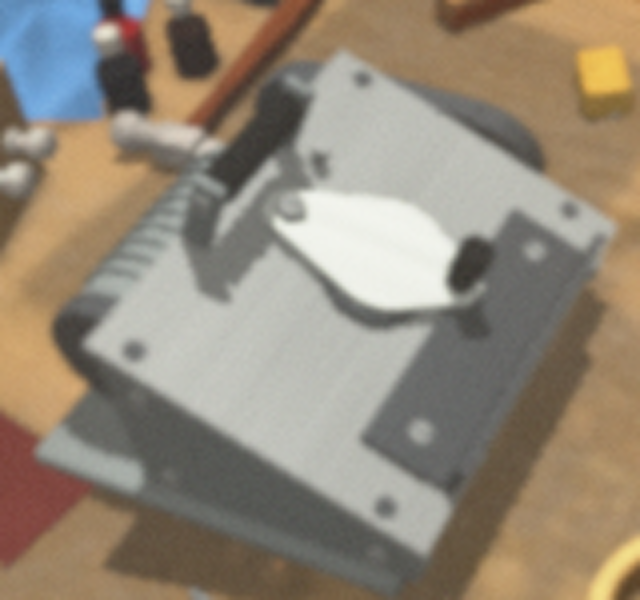

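View pics/s_g.png

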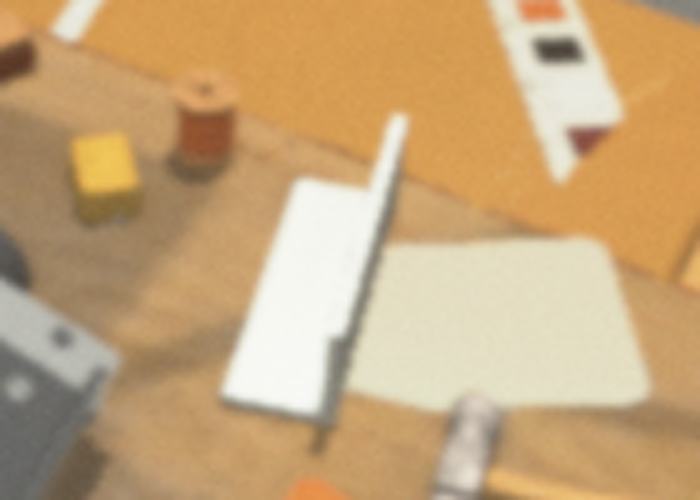

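```bash
cat > h.py <<'E'
import numpy as np, cv2
from scipy.optimize import least_squares
from scipy.spatial.transform import Rotation as R
from cell import arm
CI={n:arm.camera_info(n) for n in("top","scene")}
def proj(n,P):
    c=CI[n]; W=np.linalg.inv(c["pose"])
    return cv2.projectPoints(np.atleast_2d(P).astype(float),cv2.Rodrigues(W[:3,:3])[0],W[:3,3],c["mtx"],c["dist_coeffs"])[0][:,0]
def bedR(yaw): return R.from_euler("z",yaw).as_matrix()@R.from_euler("y",-np.deg2rad(25)).as_matrix()
E
cat > fit.py <<'E'
from h import *
T=lambda p:np.array(p)/4+[180,110]; S=lambda p:np.array(p)/4+[150,155]
ob=[("top",(50,90,5),T((190,407))),("top",(50,-90,5),T((468,320))),("top",(150,0,11),T((278,206))),
("scene",(50,90,5),S((365,438))),("scene",(50,-90,5),S((512,210))),("scene",(150,0,12),S((291,207)))]
cor=[("top",1,125,T((57,200))),("top",1,-125,T((460,85))),("top",0,-125,T((547,392))),("top",0,125,T((165,512))),
("scene",1,125,S((85,345))),("scene",1,-125,S((343,50))),("scene",0,-125,S((617,222))),("scene",0,125,S((430,555)))]
def f(p,full=False):
    x,y,yaw,xu,xl,c=p; M=bedR(yaw); o=np.array([x,y,.06]); r=[]
    for n,q,px in ob: r.append(proj(n,o+M@(np.array(q)/1000))[0]-px)
    for n,u,yy,px in cor: r.append(proj(n,o+M@np.array([xu if u else xl,yy/1000,0]))[0]-px)
    k=np.array([.15-.1*np.cos(c),-.1*np.sin(c),.048])
    for n,px in(("top",T((359,350))),("scene",S((478,250)))): r.append(proj(n,o+M@k)[0]-px)
    return np.concatenate(r)
s=least_squares(f,[.45,-.1,.3,.2,0,0],loss="soft_l1")
print("bed",s.x.round(4)); print(f(s.x).reshape(-1,2).round(1).tolist())
T=lambda p:np.array(p)/4.5+[310,130]; S=lambda p:np.array(p)/5+[280,140]
og=[("top",(60,90,8),T((113,412))),("top",(60,-90,8),T((387,292))),("top",(0,-90,66),T((450,350))),("top",(0,90,66),T((155,490))),
("scene",(60,-90,8),S((298,178))),("scene",(60,90,8),S((222,398))),("scene",(0,90,0),S((327,424))),("scene",(0,-90,66),S((408,117)))]
def g(p):
    M=R.from_euler("z",p[2]).as_matrix(); o=np.array([p[0],p[1],0])
    return np.concatenate([proj(n,o+M@(np.array(q)/1000))[0]-px for n,q,px in og])
s=least_squares(g,[.4,-.3,.3],loss="soft_l1")
print("guide",s.x.round(4)); print(g(s.x).reshape(-1,2).round(1).tolist())
E
python3 fit.py
```

```text
bed [ 0.531  -0.0928  0.1986  0.1888 -0.0105  0.19  ]
[[-0.6, -0.1], [0.0, -0.2], [-0.2, 0.4], [-0.9, -1.1], [0.3, -1.6], [0.0, -0.2], [-0.4, 1.4], [-1.0, 0.2], [0.3, -0.1], [0.2, 0.3], [0.1, -0.5], [-0.2, -0.6], [0.4, 0.3], [-0.8, -0.2], [-0.3, 3.0], [0.2, -1.0]]
guide [ 0.4851 -0.3633  0.3005]
[[-0.8, -0.1], [-0.9, -0.0], [0.2, 2.0], [0.9, -0.3], [-0.2, -0.4], [-0.6, -1.1], [0.9, 0.5], [-0.2, -0.2]]
```

```bash
cat > ov.py <<'E'
from h import *
import sys
def lines(im,n,o,M,segs,col):
    for a,b in segs:
        p=proj(n,np.array([o+M@(np.array(a)/1000),o+M@(np.array(b)/1000)]))*4
        cv2.line(im,tuple(p[0].astype(int).tolist()),tuple(p[1].astype(int).tolist()),col,1)
def circ(im,n,o,M,c,r,col):
    t=np.linspace(0,2*np.pi,40); P=np.array([o+M@((np.array(c)+[r*np.cos(a),r*np.sin(a),0])/1000) for a in t])
    cv2.polylines(im,[(proj(n,P)*4).astype(int).reshape(-1,1,2)],True,col,1)
def angle_segs(tall,wide,th,half=90):
    prof=[(0,0),(wide,0),(wide,th),(th,th),(th,tall),(0,tall)]
    s=[]
    for y in(-half,half): s+=[((prof[i][0],y,prof[i][1]),(prof[(i+1)%6][0],y,prof[(i+1)%6][1])) for i in range(6)]
    s+=[((a,-half,b),(a,half,b)) for a,b in prof]; return s
def overlay(n,im,bed,th,guide,out,crop):
    im=cv2.resize(im,None,fx=4,fy=4,interpolation=cv2.INTER_CUBIC)
    o=np.array([bed[0],bed[1],.06]);M=bedR(bed[2])
    lines(im,n,o,M,[((50,-90,5),(50,90,5)),((0,-90,5),(0,90,5)),((0,-90,28),(0,90,28)),((-6,-90,28),(-6,90,28)),((50,-90,5),(0,-90,5)),((50,90,5),(0,90,5)),((0,90,28),(-6,90,28)),((0,-90,28),(-6,-90,28))],(0,0,255))
    if th is not None:
        k=[150-100*np.cos(th),-100*np.sin(th)]
        circ(im,n,o,M,k+[48],10,(0,255,0));circ(im,n,o,M,k+[11],10,(0,200,0));circ(im,n,o,M,(150,0,11),6,(0,255,0))
    if guide is not None:
        gp,gM=guide; lines(im,n,gp,gM,angle_segs(66,60,8),(255,0,255))
    x0,y0,x1,y1=[4*c for c in crop]; cv2.imwrite(out,im[y0:y1,x0:x1])
E
python3 - <<'E'
from ov import *
b=[.531,-.0928,.1986]; g=(np.array([.4851,-.3633,0]),R.from_euler("z",.3005).as_matrix())
for n,c,c2 in(("top",(190,110,330,250),(325,170,425,250)),("scene",(150,155,310,300),(310,150,380,230))):
    im=cv2.imread(f"pics/{n}0.png"); overlay(n,im,b,.19,g,f"pics/ov_{n}.png",c); overlay(n,im,b,.19,g,f"pics/ovg_{n}.png",c2)
a=cv2.imread("pics/ovg_top.png");d=cv2.imread("pics/ovg_scene.png")
print(a.shape,d.shape)
cv2.imwrite("pics/ovg.png",np.hstack([a,d]))
E
```

```text
(320, 400, 3) (320, 280, 3)
```

View pics/ov_top.png

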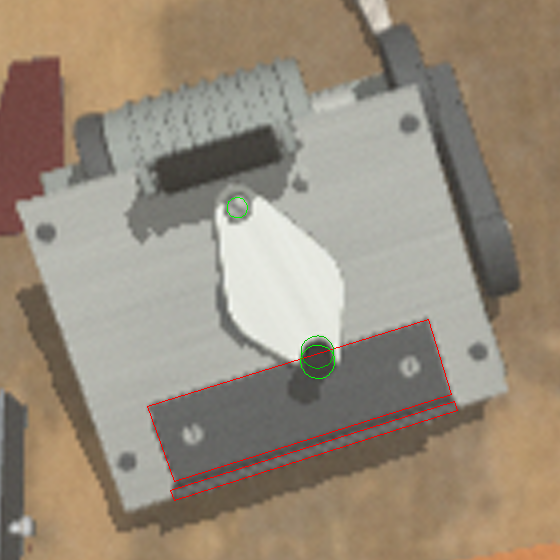

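View pics/ov_scene.png

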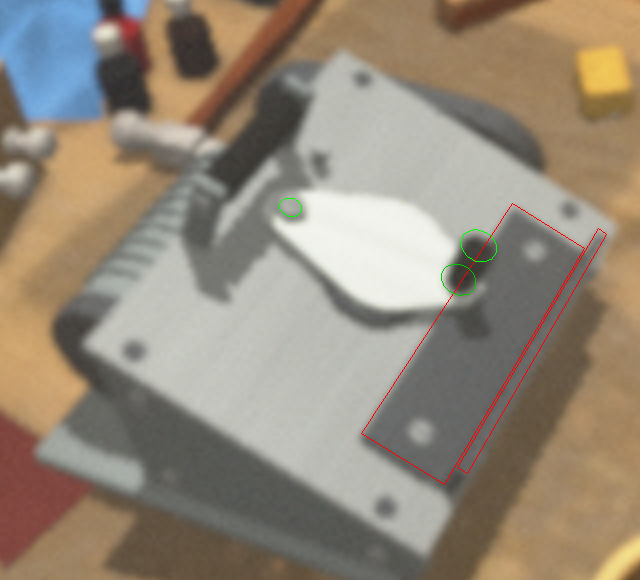

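View pics/ovg_top.png

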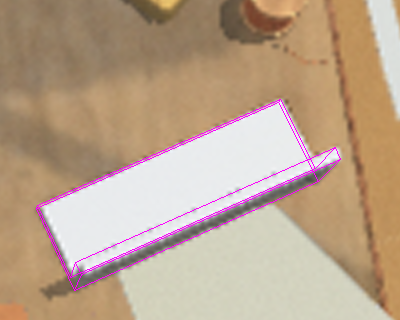

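View pics/ovg_scene.png

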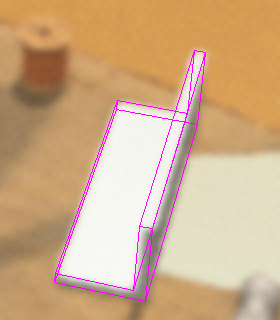

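```bash
cat > plan.py <<'E'
from h import *
BED=np.array([.531,-.0928,.06]);BY=.1986;BM=bedR(BY)
def cmd0():
    s=arm.observe(); return np.array(s["position"]),R.from_rotvec(s["ee_rot"]).as_matrix(),s
def yawof(M): return np.arctan2(M[1,1],M[0,1])   # heading of tool y in world
def rows(wps,p0=None,M0=None):
    """wps: (grasp-point xyz world, heading of jaw axis)"""
    p,M,s=cmd0()
    if p0 is not None:p=np.array(p0)
    if M0 is not None:M=M0
    h0=yawof(M); out=[]
    for g,h in wps:
        t=np.array(g)-M[:,2]*.159*1.0
        d=M.T@(t-p)*1000
        tw=-(h-h0); tw=(tw+np.pi/2)%np.pi-np.pi/2
        out.append([round(float(v),1) for v in d]+[round(float(tw),3)])
    return out
def knob(th,up=.0,lead=0):
    k=np.array([.15-.1*np.cos(th),-.1*np.sin(th),.036])
    t=np.array([np.sin(th),-np.cos(th),0])
    h=BM@t; return BED+BM@(k+t*lead)+np.array([0,0,up]),np.arctan2(h[1],h[0])
E
python3 - <<'E'
from plan import *
p,M,s=cmd0(); print(M.round(3),yawof(M))
th=.19
k,h=knob(th,.10); print(k,h, BED+BM@[0,0,.005])
print(rows([(k,h),knob(th,.01)]))
for t in np.linspace(.19,1.4,10): g,h=knob(t,.01,.006); print(g.round(4),round(h,3),rows([(g,h)]))
E
```

```text
[[ 0.964  0.267 -0.001]
 [ 0.267 -0.964  0.001]
 [-0.    -0.001 -1.   ]] -1.3000970224683204
[ 0.5658345  -0.10505401  0.21451853] -1.1996290026075425 [ 0.52892844 -0.09321691  0.06453154]
[[517.1, -372.0, 31.0, -0.1], [517.2, -371.9, 121.0, -0.1]]
[ 0.568  -0.1106  0.125 ] -1.2 [[517.8, -365.9, 120.5, -0.1]]
[ 0.5743 -0.1224  0.1268] -1.076 [[520.6, -352.9, 118.7, -0.224]]
[ 0.5819 -0.1332  0.1293] -0.951 [[525.1, -340.4, 116.2, -0.349]]
[ 0.5907 -0.1429  0.1324] -0.824 [[531.0, -328.8, 113.0, -0.477]]
[ 0.6006 -0.1512  0.1362] -0.693 [[538.3, -318.1, 109.2, -0.607]]
[ 0.6113 -0.1581  0.1404] -0.559 [[546.8, -308.6, 104.9, -0.741]]
[ 0.6228 -0.1633  0.1452] -0.421 [[556.5, -300.5, 100.2, -0.879]]
[ 0.6347 -0.1668  0.1503] -0.28 [[567.0, -293.9, 95.0, -1.02]]
[ 0.6469 -0.1686  0.1557] -0.136 [[578.3, -289.0, 89.6, -1.164]]
[ 0.6592 -0.1686  0.1613] 0.011 [[590.1, -285.8, 84.0, -1.311]]
```

Call:
move_arm:
  steps:
    - [129,-93,20,-0.1]
    - [259,-186,31,-0.1]
    - [388,-279,31,-0.1]
    - [517,-372,31,-0.1]
    - [517,-372,31,-0.1]
    - [517,-372,31,-0.1]
    - [517,-372,31,-0.1]
    - [517,-372,31,-0.1]
    - [517,-372,31,-0.1]
    - [517,-372,31,-0.1]
    - [517,-372,31,-0.1]
    - [517,-372,31,-0.1]
    - [517,-372,31,-0.1]
    - [517,-372,31,-0.1]
    - [517,-372,31,-0.1]
  grip: 46

```text
clock: 1.98
position: [0.5654, -0.1066, 0.3739]
ee_rot: [3.088, 0.576, 0.0]
force: [-0.3, 0.1, 0.7]
width: 0.5
```

```bash
python3 - <<'E'
from plan import *
p,M,s=cmd0(); print(s["clock"],p,M.round(3),s["joints"].round(2),s["width"],s["force"])
for n,c in(("top",(190,70,330,250)),("scene",(150,100,340,300))):
    im=arm.get_image(n); cv2.imwrite(f"pics/{n}1.png",im[:,:,::-1]); x0,y0,x1,y1=c
    cv2.imwrite(f"pics/{n}1c.png",cv2.resize(im[y0:y1,x0:x1,::-1],None,fx=3,fy=3))
th=.19
print(rows([knob(th,.05),knob(th,.01)]))
E
```

```text
1.975 [ 0.56539147 -0.10656998  0.3739326 ] [[ 0.933  0.361  0.   ]
 [ 0.361 -0.933 -0.   ]
 [-0.     0.    -1.   ]] [ 0.27  0.4  -0.24  1.72  0.11  1.03 -1.21] 0.5003125544468608 [-0.33055516  0.13120393  0.69968804]
[[0.6, -1.0, 50.4, -0.001], [0.6, -1.0, 90.4, -0.001]]
```

View pics/top1c.png

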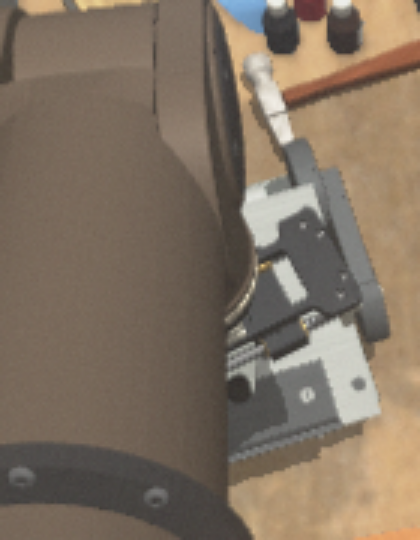

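View pics/scene1c.png

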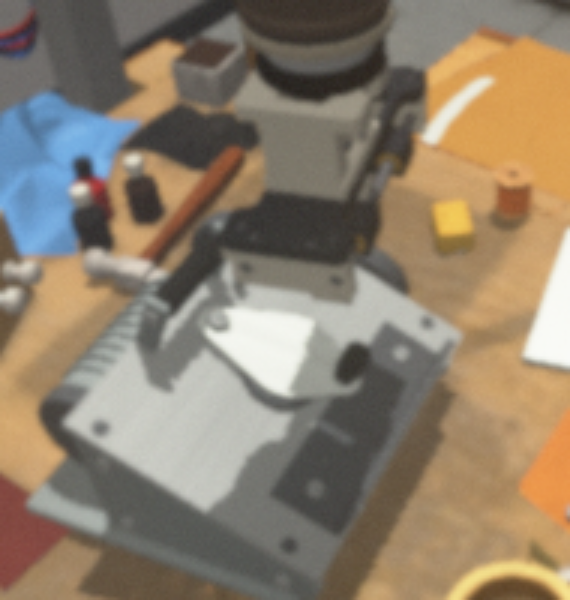

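Call:
move_arm:
  steps:
    - [0.6,-1,40,0]
    - [0.6,-1,70,0]
    - [0.6,-1,90,0]
    - [0.6,-1,90,0]
    - [0.6,-1,90,0]

```text
clock: 2.7
position: [0.5664, -0.1045, 0.2846]
ee_rot: [3.088, 0.579, 0.002]
force: [0.4, 0.1, 0.7]
width: 0.504
```

```bash
python3 - <<'E'
from plan import *
p,M,s=cmd0(); print(s["clock"],p,s["force"])
n="scene";c=(150,100,340,300)
im=arm.get_image(n); x0,y0,x1,y1=c
cv2.imwrite(f"pics/{n}2c.png",cv2.resize(im[y0:y1,x0:x1,::-1],None,fx=3,fy=3))
L=[]
for t in np.arange(.25,1.46,.1): L.append(knob(t,.01,.009))
for r in rows(L):print(r)
E
```

```text
2.7 [ 0.56640487 -0.10447427  0.28457821] [0.40000492 0.07789154 0.68790904]
[-0.4, 15.1, -0.1, -0.055]
[1.4, 24.8, -1.7, -0.147]
[4.1, 34.3, -3.7, -0.241]
[7.6, 43.4, -6.1, -0.335]
[12.0, 52.0, -8.8, -0.431]
[17.2, 60.1, -11.7, -0.529]
[23.1, 67.5, -15.0, -0.629]
[29.6, 74.2, -18.6, -0.731]
[36.8, 80.2, -22.3, -0.835]
[44.5, 85.3, -26.2, -0.94]
[52.6, 89.5, -30.3, -1.047]
[61.1, 92.9, -34.4, -1.156]
[69.9, 95.2, -38.6, -1.266]
```

View pics/scene2c.png

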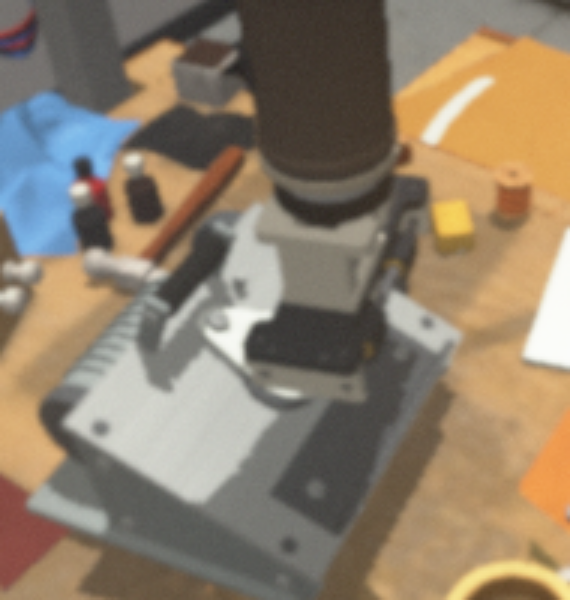

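Call:
move_arm:
  steps:
    - [0,8,0,-0.03]
    - [-0.4,15,0,-0.06]
    - [0.5,20,-1,-0.1]
    - [1.4,25,-2,-0.15]
    - [4,34,-4,-0.24]
    - [7.6,43.4,-6,-0.335]
    - [12,52,-9,-0.43]
    - [17,60,-12,-0.53]
    - [23,67.5,-15,-0.63]
    - [23,67.5,-15,-0.63]

```text
clock: 4.0
position: [0.6123, -0.1596, 0.2991]
ee_rot: [2.757, 1.505, 0.001]
force: [0.6, 0.4, -0.1]
width: 0.5
```

```bash
python3 - <<'E'
from plan import *
p,M,s=cmd0(); print(s["clock"],p,s["force"],s["joints"].round(2))
n="scene";c=(150,100,340,300)
im=arm.get_image(n); x0,y0,x1,y1=c
cv2.imwrite(f"pics/{n}3c.png",cv2.resize(im[y0:y1,x0:x1,::-1],None,fx=3,fy=3))
L=[]
for t in list(np.arange(.85,1.46,.1))+[1.47]: L.append(knob(t,.01,.009))
for r in rows(L):print(r)
E
```

```text
4.0 [ 0.61225958 -0.15959731  0.29914376] [ 0.60168957  0.4435252  -0.14240222] [ 0.42  0.58 -0.38  1.65  0.25  0.96 -0.61]
[0.6, 0.3, -1.0, -0.001]
[2.0, 9.6, -4.5, -0.103]
[4.2, 18.6, -8.2, -0.207]
[7.5, 27.3, -12.2, -0.312]
[11.5, 35.5, -16.2, -0.42]
[16.5, 43.2, -20.4, -0.528]
[22.2, 50.3, -24.6, -0.638]
[23.5, 51.6, -25.5, -0.66]
```

View pics/scene3c.png

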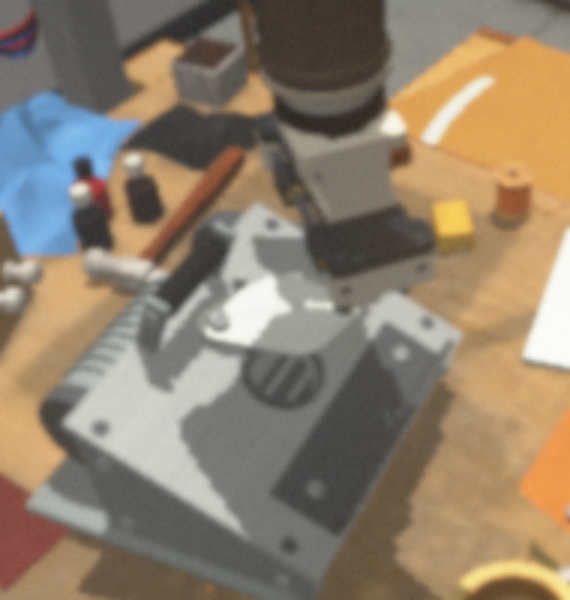

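The cover is following the gripper: the port is already visible near (285,380) in the crop. Continuing to the stop.

Call:
move_arm:
  steps:
    - [2,9.6,-4.5,-0.1]
    - [4.2,18.6,-8.2,-0.2]
    - [7.5,27.3,-12.2,-0.31]
    - [11.5,35.5,-16.2,-0.42]
    - [14,39.5,-18.3,-0.47]
    - [16.5,43,-20.4,-0.53]
    - [18,45,-22,-0.56]
    - [18,45,-22,-0.56]
    - [18,45,-22,-0.56]

```text
clock: 5.18
position: [0.6593, -0.1681, 0.3207]
ee_rot: [-2.234, -2.209, 0.0]
force: [-2.0, 0.8, -0.2]
width: 0.5
```

```bash
python3 - <<'E'
from plan import *
p,M,s=cmd0(); print(s["clock"],p,s["force"],s["joints"].round(2))
n="scene";c=(150,100,340,300)
im=arm.get_image(n); x0,y0,x1,y1=c
cv2.imwrite(f"pics/{n}4c.png",cv2.resize(im[y0:y1,x0:x1,::-1],None,fx=3,fy=3))
L=[]
for t in [1.35,1.4,1.45,1.5]: L.append(knob(t,.01,.009))
for r in rows(L):print(r)
E
```

```text
5.175 [ 0.65934533 -0.16805223  0.32072952] [-1.97839629  0.80229853 -0.23573313] [ 0.48  0.65 -0.51  1.49  0.34  1.09 -0.11]
[-0.8, -2.0, 1.2, 0.033]
[-0.4, 2.6, -0.9, -0.022]
[0.2, 7.1, -3.0, -0.077]
[1.2, 11.5, -5.1, -0.132]
```

View pics/scene4c.png

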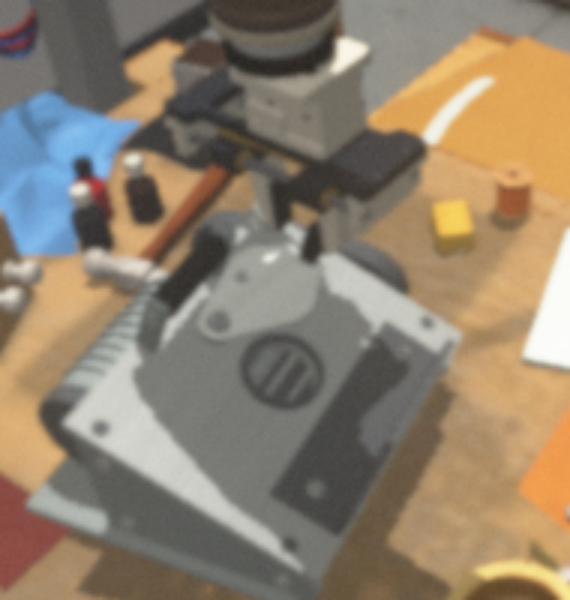

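Near the stop. Push a few mm further in small increments.

Call:
move_arm:
  steps:
    - [0,2,-1,-0.02]
    - [0,4,-2,-0.03]
    - [0,6,-3,-0.04]
    - [0,6,-3,-0.04]

```text
clock: 5.72
position: [0.6653, -0.1681, 0.3234]
ee_rot: [-2.187, -2.254, 0.001]
force: [-3.8, 0.9, -1.1]
width: 0.504
```

Call:
move_arm:
  steps:
    - [0,2,-1,0]
    - [0,4,-2,0]
    - [0,6,-3,0]
    - [0,6,-3,0]

```text
clock: 6.22
position: [0.6681, -0.1682, 0.3234]
ee_rot: [-2.182, -2.247, 0.014]
force: [-17.3, 1.3, -6.5]
width: 0.5
```

```bash
python3 - <<'E'
from ov import *
n="scene"
im=arm.get_image(n)[:,:,::-1].copy()
for t in(1.3,1.4): overlay(n,im,[.531,-.0928,.1986],t,None,f"pics/s5_{t}.png",(180,150,280,250))
cv2.imwrite("pics/s5.png",np.hstack([cv2.imread(f"pics/s5_{t}.png") for t in(1.3,1.4)]))
print(arm.observe()["force"])
E
```

```text
[-18.32524431   1.42560459  -5.98941655]
```

View pics/s5.png

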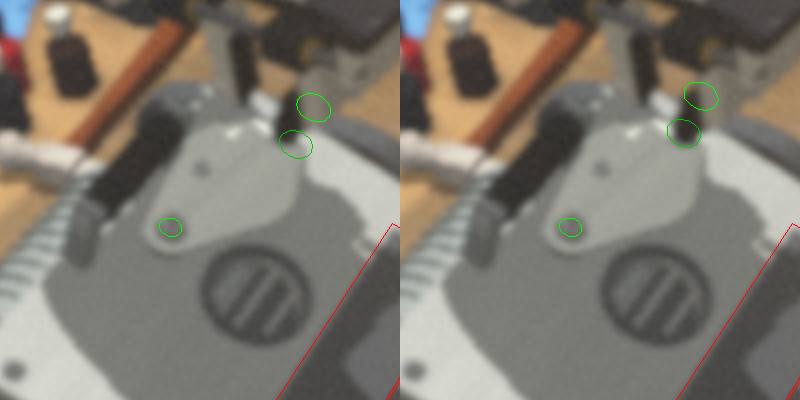

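Call:
move_arm:
  steps:
    - [0,-6,0,0]
    - [0,-12,0,0]
    - [0,-12,-50,0]
    - [0,-12,-110,0]
    - [0,-12,-110,0]
    - [0,-12,-110,0]
  grip: 46

```text
clock: 7.02
position: [0.6596, -0.1684, 0.4373]
ee_rot: [2.187, 2.253, 0.002]
force: [-0.5, 0.3, 0.2]
width: 0.498
```

```bash
python3 - <<'E'
from plan import *
p,M,s=cmd0(); print(s["clock"],p,s["force"],s["joints"].round(2),yawof(M))
gy=.3005; Mg=R.from_euler("z",gy).as_matrix(); g=np.array([.4851,-.3633,0])
a=g+Mg@[.004,0,.13]; b=g+Mg@[.004,0,.05]
print(rows([(a,gy),(b,gy)]))
E
```

```text
7.025 [ 0.65964504 -0.16838637  0.43733229] [-0.49529396  0.27728656  0.15036728] [ 0.49  0.57 -0.54  1.34  0.29  1.31 -0.02] 0.029704091205371326
[[-188.4, -177.0, 148.1, -0.271], [-188.3, -177.2, 228.1, -0.271]]
```

Call:
move_arm:
  steps:
    - [-38,-35,0,-0.05]
    - [-76,-70,0,-0.1]
    - [-114,-106,30,-0.16]
    - [-151,-142,70,-0.21]
    - [-188,-177,110,-0.271]
    - [-188,-177,148,-0.271]
    - [-188,-177,148,-0.271]
    - [-188,-177,148,-0.271]
    - [-188,-177,148,-0.271]
    - [-188,-177,148,-0.271]

```text
clock: 8.28
position: [0.4891, -0.3611, 0.2901]
ee_rot: [1.861, 2.529, 0.0]
force: [-0.8, 0.5, 0.3]
width: 0.5
```

```bash
python3 - <<'E'
from plan import *
from ov import overlay
p,M,s=cmd0(); print(s["clock"],p,s["force"],yawof(M))
gy=.3005; Mg=R.from_euler("z",gy).as_matrix(); g=np.array([.4851,-.3633,0])
b=g+Mg@[.004,0,.05]
print(rows([(b,gy)]))
im=arm.get_image("scene")[:,:,::-1].copy()
for t in(1.3,1.4): overlay("scene",im,[.531,-.0928,.1986],t,(g,Mg),f"pics/s6_{t}.png",(180,130,370,260))
im=arm.get_image("top")[:,:,::-1].copy()
overlay("top",im,[.531,-.0928,.1986],1.4,(g,Mg),"pics/t6.png",(190,110,380,250))
E
```

```text
8.275 [ 0.48906879 -0.36108683  0.29005684] [-0.84177557  0.45769912  0.31384634] 0.30193940017437615
[[-0.5, -0.8, 81.1, 0.001]]
```

View pics/s6_1.4.png

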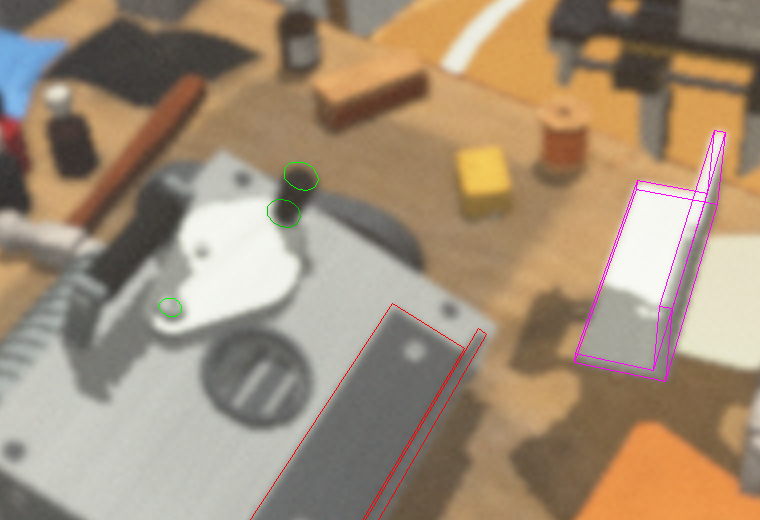

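View pics/t6.png

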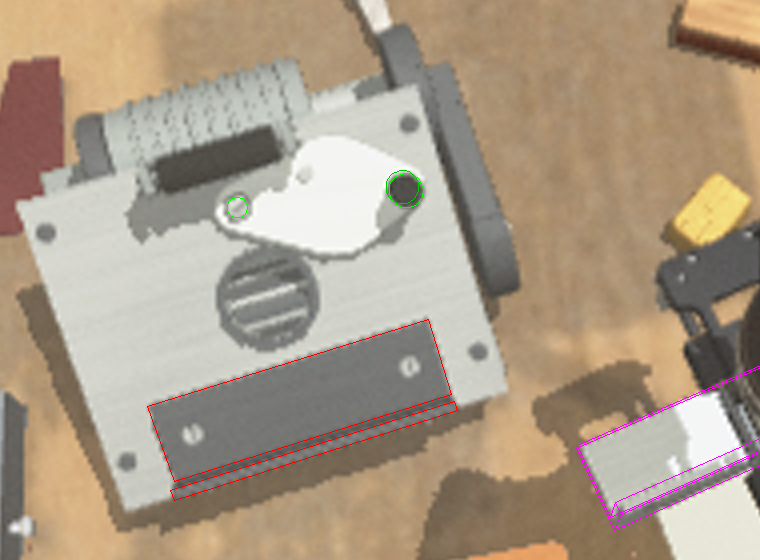

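Call:
move_arm:
  steps:
    - [0,0,40,0]
    - [-0.5,-0.8,70,0]
    - [-0.5,-0.8,81,0]
    - [-0.5,-0.8,81,0]

```text
clock: 8.88
position: [0.4878, -0.3621, 0.2077]
ee_rot: [-1.863, -2.529, -0.0]
force: [-0.1, 0.2, 1.2]
width: 0.5
```

Call:
move_arm:
  steps:
    - [0,0,0,0]
    - [0,0,0,0]
    - [0,0,0,0]
    - [0,0,0,0]
    - [0,0,0,0]
    - [0,0,0,0]
  grip: 0
  grip_force: 30

```text
clock: 9.62
position: [0.488, -0.3622, 0.2081]
ee_rot: [1.863, 2.529, 0.0]
force: [0.7, 0.9, 4.6]
width: 0.087
```

Call:
move_arm:
  steps:
    - [0,0,-20,0]
    - [0,0,-50,0]
    - [0,0,-100,0]
    - [0,0,-140,0]
    - [0,0,-140,0]
    - [0,0,-140,0]
    - [0,0,-140,0]

```text
clock: 10.5
position: [0.4869, -0.3621, 0.3462]
ee_rot: [-1.862, -2.527, 0.0]
force: [0.4, -0.1, -3.1]
width: 0.085
```

```bash
python3 - <<'E'
from plan import *
p,M,s=cmd0(); print(s["clock"],p,s["force"],s["width"],yawof(M))
im=arm.get_image("scene")[:,:,::-1]; x0,y0=290,80
cv2.imwrite("pics/s7.png",cv2.resize(im[y0:y0+140,x0:x0+150],None,fx=4,fy=4,interpolation=cv2.INTER_CUBIC))
im=arm.get_image("top")[:,:,::-1]; x0,y0=300,110
cv2.imwrite("pics/t7.png",cv2.resize(im[y0:y0+150,x0:x0+150],None,fx=4,fy=4,interpolation=cv2.INTER_CUBIC))
E
```

```text
10.5 [ 0.48694032 -0.36212059  0.34621312] [ 0.36525732 -0.11904909 -3.14798988] 0.0852073059278008 0.30091248236013535
```

View pics/s7.png

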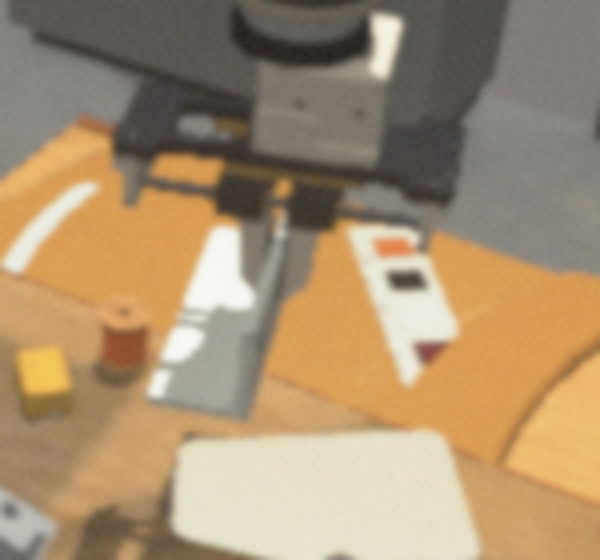

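View pics/t7.png

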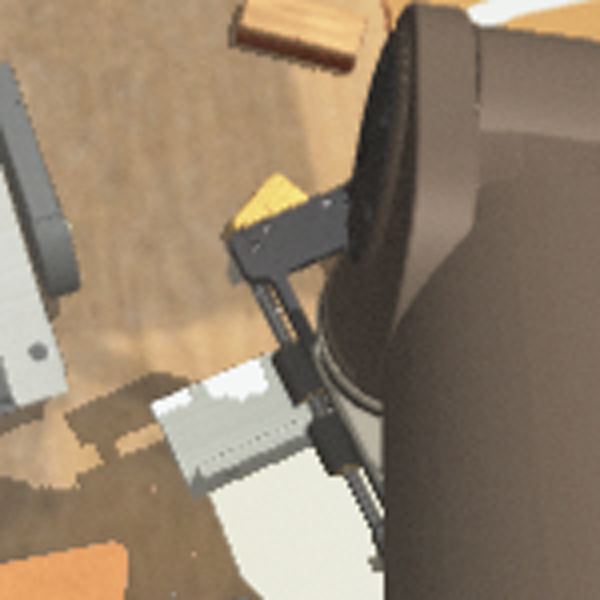

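```bash
python3 - <<'E'
from plan import *
T=lambda p:np.array(p)/4+[300,110]; S=lambda p:np.array(p)/4+[290,80]
og=[("top",(60,90,8),T((152,406))),("scene",(60,-90,8),S((215,227))),("scene",(60,90,8),S((148,400))),("scene",(0,90,0),S((246,419)))]
for z in (None,.1381):
  def g(p):
    M=R.from_euler("z",p[2]).as_matrix(); o=np.array([p[0],p[1],p[3] if z is None else z])
    return np.concatenate([proj(n,o+M@(np.array(q)/1000))[0]-px for n,q,px in og])
  s=least_squares(g,[.48,-.36,.3,.138],loss="soft_l1")
  print(s.x.round(4),g(s.x).reshape(-1,2).round(1).tolist())
  p,M,st=cmd0(); Mg=R.from_euler("z",.301).as_matrix()
  print("guide in tool-yaw frame from grasp xy:",(Mg.T@(s.x[:3]*[1,1,0]-np.r_[p[:2],0]))*1000)
E
```

```text
[ 0.4816 -0.366   0.3004  0.1343] [[-0.1, -0.3], [-0.2, -0.0], [-0.0, -1.0], [0.5, 1.5]]
guide in tool-yaw frame from grasp xy: [-6.50760144 -1.9880323   0.        ]
[ 0.4805 -0.3642  0.2994  0.138 ] [[-0.7, -0.1], [-0.0, -0.8], [-0.0, -1.7], [0.6, 0.9]]
guide in tool-yaw frame from grasp xy: [-7.03126788  0.07523435  0.        ]
```

```bash
cat >> plan.py <<'E'
FC=BED+BM@np.array([0,0,.005]); HX=np.array([np.cos(BY),np.sin(BY),0]); HY=np.array([-np.sin(BY),np.cos(BY),0])
def place(c,gap,dy=.001):
    zb=FC[2]+np.tan(np.deg2rad(25))*(.060+c)+gap
    return np.r_[(FC+HX*(c+.004)+HY*dy)[:2],zb+.0491],BY
E
python3 - <<'E'
from plan import *
print(FC,rows([place(-.002,.055),place(-.002,.015)]),place(-.002,.015))
E
```

```text
[ 0.52892844 -0.09321691  0.06453154] [[245.0, 121.9, -8.0, 0.102], [244.9, 121.9, 32.0, 0.102]] (array([ 0.53069183, -0.09184197,  0.15567738]), 0.1986)
```

Call:
move_arm:
  steps:
    - [20,10,-5,0.01]
    - [60,30,-8,0.03]
    - [100,50,-8,0.05]
    - [140,70,-8,0.07]
    - [180,90,-8,0.09]
    - [215,107,-8,0.1]
    - [236,117,-8,0.102]
    - [245,122,-8,0.102]
    - [245,122,-8,0.102]
    - [245,122,-8,0.102]
    - [245,122,-8,0.102]

```text
clock: 11.98
position: [0.5314, -0.0933, 0.3556]
ee_rot: [1.992, 2.429, -0.001]
force: [0.6, -0.5, -3.3]
width: 0.083
```

```bash
python3 - <<'E'
from plan import *
from ov import overlay
p,M,s=cmd0(); print(s["clock"],p,s["force"],s["width"],yawof(M))
h=yawof(M); Mg=R.from_euler("z",h).as_matrix(); g=p+Mg@[-.004,0,-.159-.0491]
print("guide corner in fence horiz frame", (g-FC)@HX,(g-FC)@HY)
for n,c in(("scene",(180,110,340,260)),("top",(190,90,350,250))):
    im=arm.get_image(n)[:,:,::-1].copy(); overlay(n,im,[.531,-.0928,.1986],1.4,(g,Mg),f"pics/{n}8.png",c)
print(rows([place(-.003,.02),place(-.003,.005)]))
E
```

```text
11.975 [ 0.53139943 -0.09334323  0.35556244] [ 0.6445756  -0.54544804 -3.30174069] 0.08289098275479954 0.19710865437894448
guide corner in fence horiz frame -0.0016025004377946005 -0.0006053952686893825
[[1.2, -1.5, 36.5, -0.001], [1.2, -1.5, 51.5, -0.001]]
```

View pics/scene8.png

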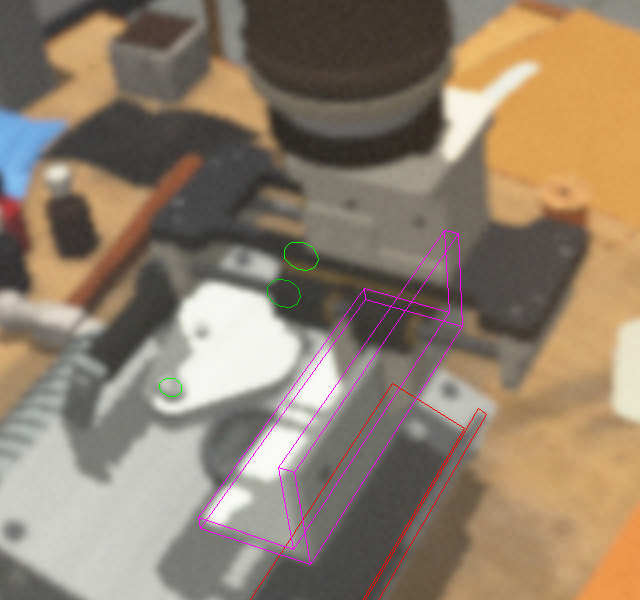

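View pics/top8.png

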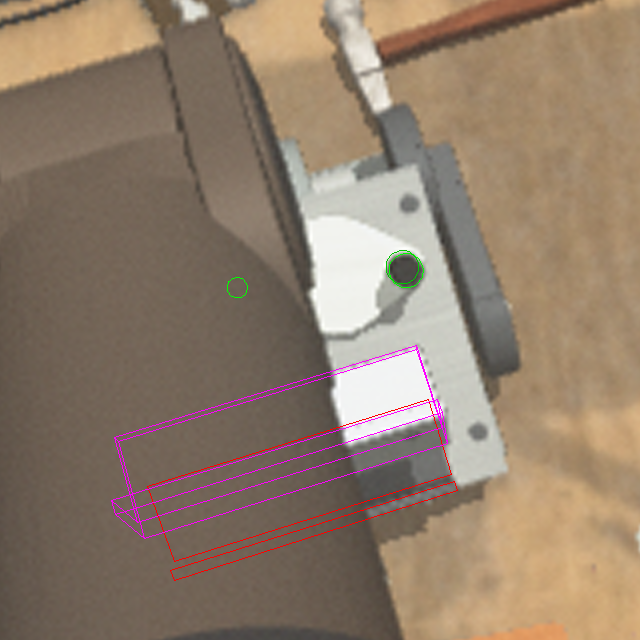

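Call:
move_arm:
  steps:
    - [1,-1.5,20,0]
    - [1,-1.5,36,0]
    - [1,-1.5,44,0]
    - [1,-1.5,50,0]
    - [1,-1.5,50,0]
    - [1,-1.5,50,0]

```text
clock: 12.82
position: [0.5301, -0.0914, 0.3061]
ee_rot: [1.989, 2.431, 0.001]
force: [0.1, -0.6, -3.9]
width: 0.084
```

Call:
move_arm:
  steps:
    - [0,0,2,0]
    - [0,0,3,0]
    - [0,0,4,0]
    - [0,0,4,0]

```text
clock: 13.32
position: [0.5298, -0.0914, 0.3017]
ee_rot: [-1.99, -2.431, 0.0]
force: [1.3, -0.4, -3.2]
width: 0.085
```

Call:
move_arm:
  steps:
    - [0,0,1,0]
    - [0,0,2,0]
    - [0,0,2,0]
    - [0,0,2,0]

```text
clock: 13.82
position: [0.5299, -0.0914, 0.2997]
ee_rot: [1.99, 2.431, 0.0]
force: [0.6, -0.2, -3.2]
width: 0.088
```

Call:
move_arm:
  steps:
    - [0,0,1,0]
    - [0,0,2,0]
    - [0,0,2,0]
    - [0,0,2,0]

```text
clock: 14.32
position: [0.53, -0.0914, 0.2983]
ee_rot: [1.989, 2.43, 0.0]
force: [-2.8, 0.0, 5.9]
width: 0.081
```

Call:
move_arm:
  steps:
    - [0,0,-1,0]
    - [0,0,-1,0]
    - [0,0,-1,0]
    - [0,0,-1,0]
    - [0,0,-1,0]
  grip: 30

```text
clock: 14.95
position: [0.5298, -0.0915, 0.2987]
ee_rot: [-1.99, -2.431, 0.0]
force: [-2.3, -1.0, -0.5]
width: 0.325
```

```bash
python3 - <<'E'
from plan import *
p,M,s=cmd0(); print(s["clock"],p,s["force"],s["width"])
im=arm.get_image("scene")[:,:,::-1]; x0,y0=180,110
cv2.imwrite("pics/s9.png",cv2.resize(im[y0:y0+150,x0:x0+160],None,fx=4,fy=4,interpolation=cv2.INTER_CUBIC))
print((p-FC)@HX,(p-FC)@HY,M.T@HX)
E
```

```text
14.95 [ 0.52983443 -0.09145253  0.29865442] [-2.33346387 -1.01108528 -0.49003363] 0.32457211752434445
0.0012362862777488856 0.0015509470042334595 [-2.52566862e-04  9.99999954e-01 -1.68624376e-04]
```

View pics/s9.png

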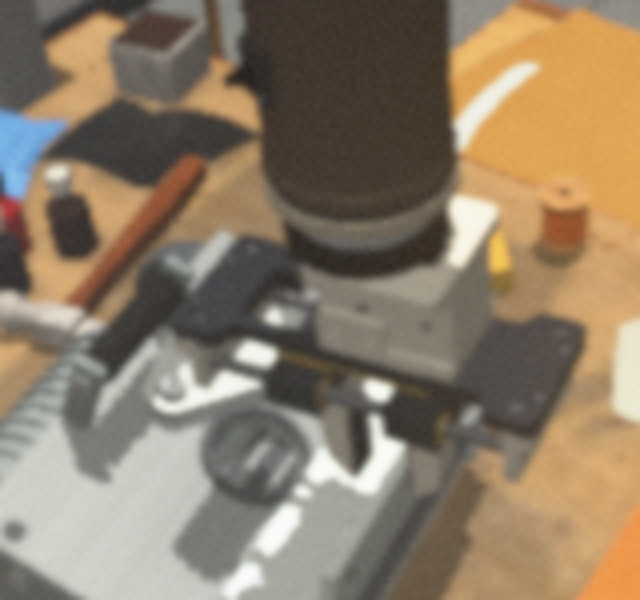

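Call:
move_arm:
  steps:
    - [0,-2,0,0]
    - [0,-4,0,0]
    - [0,-6,0,0]
    - [0,-8,0,0]
    - [0,-9,0,0]
    - [0,-10,0,0]
    - [0,-11,0,0]
    - [0,-12,0,0]
    - [0,-12,0,0]

```text
clock: 16.12
position: [0.5184, -0.0938, 0.299]
ee_rot: [1.989, 2.43, 0.001]
force: [0.7, 0.6, -0.1]
width: 0.324
```

```bash
python3 - <<'E'
from plan import *
from ov import overlay
p,M,s=cmd0(); print(s["clock"],p,s["force"],s["width"])
im=arm.get_image("scene")[:,:,::-1].copy()
overlay("scene",im,[.531,-.0928,.1986],None,(FC,BM),"pics/s10.png",(180,140,340,280))
E
```

```text
16.125 [ 0.51837905 -0.09377127  0.29897518] [ 0.67610134  0.63931823 -0.05450066] 0.3235926115776937
```

View pics/s10.png

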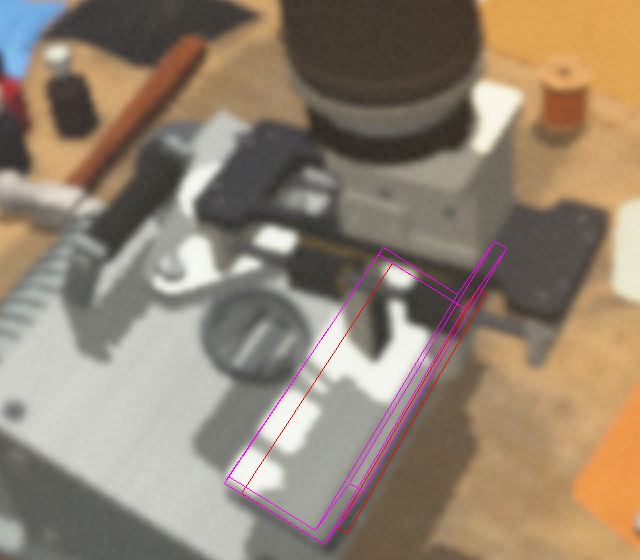

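Call:
move_arm:
  steps:
    - [0,-6,0,0]
    - [0,-6,0,0]
    - [0,-6,0,0]
    - [0,-6,-20,0]
    - [0,-6,-60,0]
    - [0,-6,-100,0]
    - [0,-6,-100,0]
  grip: 60

```text
clock: 17.05
position: [0.5132, -0.0946, 0.4017]
ee_rot: [1.987, 2.427, 0.004]
force: [0.8, -0.5, -0.0]
width: 0.653
```

Call:
move_arm:
  steps:
    - [-40,-40,0,0]
    - [-90,-80,0,0]
    - [-140,-120,0,0]
    - [-180,-150,0,0]
    - [-220,-150,0,0]
    - [-220,-150,0,0]
    - [-220,-150,0,0]

```text
clock: 17.92
position: [0.4087, -0.3395, 0.3979]
ee_rot: [-1.988, -2.43, -0.001]
force: [0.0, 0.2, 0.1]
width: 0.65
```

```bash
python3 - <<'E'
from plan import *
from ov import overlay
p,M,s=cmd0(); print(s["clock"],p,s["force"],s["width"])
for n,c in(("scene",(190,165,330,290)),("top",(210,160,330,250))):
    im=arm.get_image(n)[:,:,::-1].copy(); cv2.imwrite(f"pics/{n}11.png",im)
    x0,y0,x1,y1=c
    overlay(n,im,[.531,-.0928,.1986],None,(FC,BM),f"pics/{n}11o.png",c)
    cv2.imwrite(f"pics/{n}11r.png",cv2.resize(im[y0:y1,x0:x1],None,fx=5,fy=5,interpolation=cv2.INTER_CUBIC))
E
```

```text
17.925 [ 0.40867714 -0.33950003  0.39791408] [0.00426574 0.15272972 0.05014703] 0.6497668550392133
```

View pics/scene11o.png

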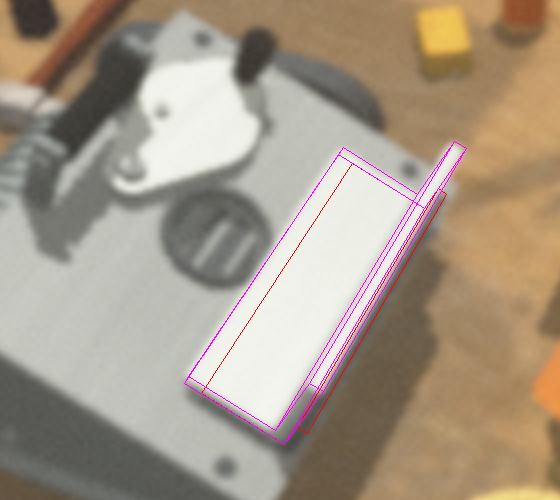

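View pics/scene11r.png

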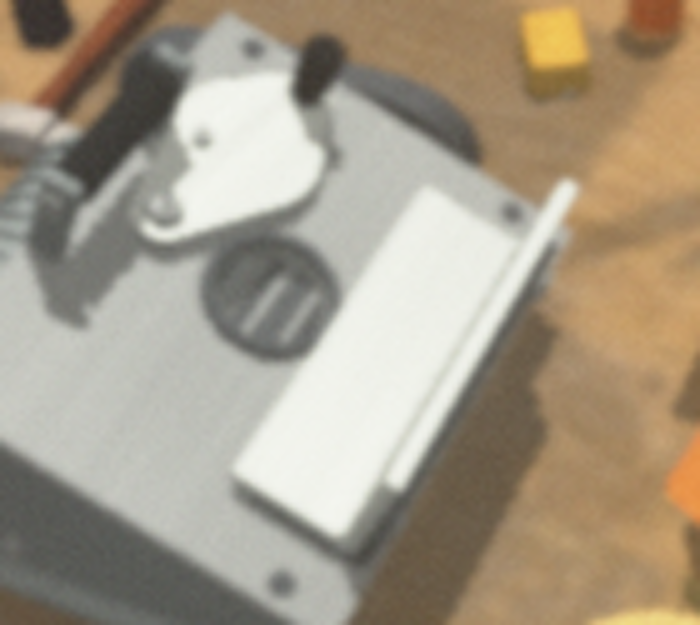

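View pics/top11o.png

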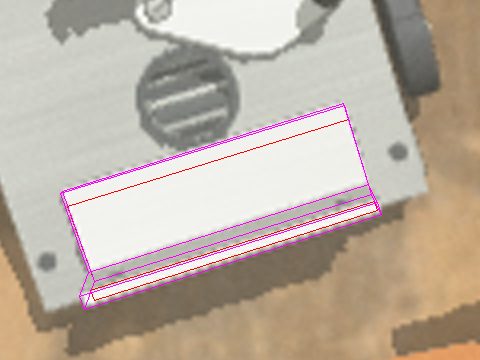

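View pics/top11r.png

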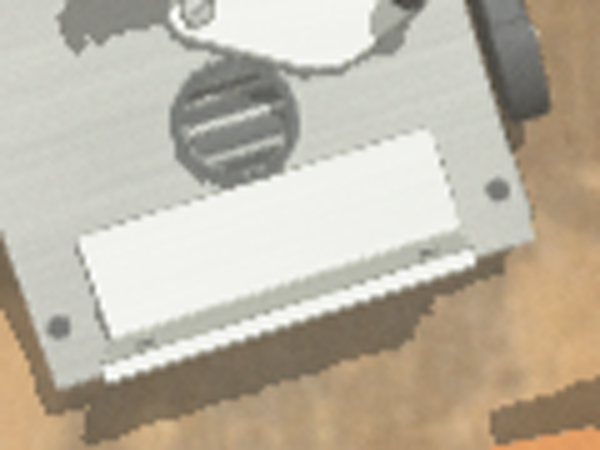

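```bash
python3 - <<'E'
from plan import *
T=lambda p:np.array(p)/5+[210,160]; S=lambda p:np.array(p)/5+[190,165]
og=[("scene",(60,-90,8),S((428,186))),("scene",(60,90,8),S((234,470))),("scene",(8,-90,66),S((566,178))),("scene",(8,90,66),S((388,485))),("top",(60,90,8),T((78,240))),("top",(60,-90,8),T((430,128))),("top",(0,-90,66),T((475,262))),("top",(0,90,66),T((107,384)))]
def g(p):
    M=R.from_euler("z",BY+p[3]).as_matrix()@R.from_euler("y",-np.deg2rad(25)+p[4]).as_matrix(); o=FC+BM@p[:3]
    return np.concatenate([proj(n,o+M@(np.array(q)/1000))[0]-px for n,q,px in og])
s=least_squares(g,np.zeros(5),loss="soft_l1"); print((s.x[:3]*1000).round(1),s.x[3:].round(3)); print(g(s.x).reshape(-1,2).round(1).tolist())
# pushing spot: closed fingertip above wide leg in front of inner face, 12 mm clear
for x,z in((.030,.030),(.020,.026)):
    pt=FC+BM@np.array([x,0,z]); print(pt, rows([(pt+[0,0,.019+.08],BY),(pt+[0,0,.019],BY)]))
E
```

```text
[ 0.9 -0.7 -3.3] [ 0.005 -0.014]
[[-0.5, -0.2], [-0.0, 0.4], [-0.2, 0.2], [-0.3, -0.7], [-0.2, 0.0], [0.0, 0.1], [0.5, 0.8], [0.2, 0.2]]
[ 0.5431539  -0.09035399  0.10439932] [[216.7, 181.2, 36.1, 0.002], [216.6, 181.2, 116.1, 0.002]]
[ 0.53592622 -0.09180858  0.09654791] [[216.7, 173.8, 44.0, 0.002], [216.6, 173.9, 124.0, 0.002]]
```

```bash
python3 - <<'E'
from plan import *
p,M,s=cmd0(); print(s["joints"].round(2))
h=.022; cx=.008*.9063-h*.4226; cz=.008*.4226+h*.9063
for back,up in((.012,.1),(.012,.0),(.0,.0)):
    tip=FC+HX*(cx+.0095+back)+HY*.0+[0,0,cz+up]
    print(rows([(tip+[0,0,.019],BY+np.pi/2-1e-3)]),rows([(tip+[0,0,.019],BY+np.pi/2+.02)]))
E
```

```text
[ 1.02  0.35 -0.56  1.77  0.21  1.08  0.59]
[[216.6, 186.1, 32.7, -1.568]] [[216.6, 186.1, 32.7, 1.553]]
[[216.6, 186.2, 132.7, -1.568]] [[216.6, 186.2, 132.7, 1.553]]
[[216.6, 174.2, 132.7, -1.568]] [[216.6, 174.2, 132.7, 1.553]]
```

Call:
move_arm:
  steps:
    - [0,0,-10,0.18]
    - [0,0,-10,0.36]
    - [50,40,-10,0.54]
    - [100,80,-10,0.72]
    - [140,120,0,0.9]
    - [180,150,10,1.08]
    - [217,186,20,1.26]
    - [217,186,32,1.44]
    - [217,186,32,1.57]
    - [217,186,32,1.57]
    - [217,186,32,1.57]
    - [217,186,70,1.57]
    - [217,186,100,1.57]
    - [217,186,120,1.57]
    - [217,186,126,1.57]
    - [217,186,130,1.57]
    - [217,186,131,1.57]
    - [217,186,131,1.57]

```text
clock: 20.27
position: [0.5483, -0.0908, 0.2683]
ee_rot: [3.126, 0.314, 0.002]
force: [-0.3, 0.1, 0.2]
width: 0.654
```

```bash
python3 - <<'E'
from plan import *
p,M,s=cmd0(); print(s["clock"],p,s["force"],s["width"]); print((p-FC)@HX,(p-FC)@HY,p[2]-FC[2]-.178, M.T@HX)
im=arm.get_image("scene")[:,:,::-1]; x0,y0=180,110
cv2.imwrite("pics/s12.png",cv2.resize(im[y0:y0+150,x0:x0+160],None,fx=4,fy=4,interpolation=cv2.INTER_CUBIC))
E
```

```text
20.275 [ 0.54833914 -0.09080712  0.26834359] [-0.26646942  0.07094863  0.20948847] 0.6538000873852946
0.019504598442944367 -0.001467253635558986 0.025812048103157015 [0.99999858 0.00133491 0.0010282 ]
```

View pics/s12.png

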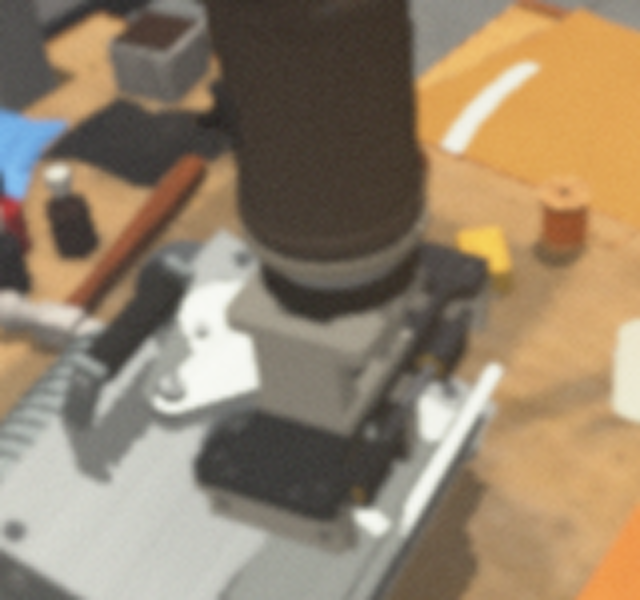

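Tool +x is now up-slope; nudge towards −x slowly and watch the force.

Call:
move_arm:
  steps:
    - [-4,0,0,0]
    - [-7,0,0,0]
    - [-9,0,0,0]
    - [-10,0,0,0]
    - [-10,0,0,0]

```text
clock: 20.95
position: [0.5384, -0.0928, 0.2678]
ee_rot: [3.126, 0.313, 0.0]
force: [0.0, -0.2, 0.5]
width: 0.653
```

Call:
move_arm:
  steps:
    - [-1,0,0,0]
    - [-2,0,0,0]
    - [-2,0,0,0]

```text
clock: 21.32
position: [0.5371, -0.093, 0.2681]
ee_rot: [3.126, 0.313, 0.003]
force: [4.8, 0.7, -0.7]
width: 0.654
```

Call:
move_arm:
  steps:
    - [-1,0,0,0]
    - [-1,0,0,0]
    - [-1,0,0,0]

```text
clock: 21.7
position: [0.5366, -0.0931, 0.2683]
ee_rot: [3.126, 0.314, 0.005]
force: [5.6, 1.6, -0.3]
width: 0.65
```

Call:
move_arm:
  steps:
    - [-1,0,0,0]
    - [-1.5,0,0,0]
    - [-1.5,0,0,0]
    - [-1.5,0,0,0]

```text
clock: 22.2
position: [0.5356, -0.0932, 0.2687]
ee_rot: [3.126, 0.314, 0.008]
force: [7.8, 1.3, 0.5]
width: 0.654
```

Call:
move_arm:
  steps:
    - [4,0,0,0]
    - [10,0,-2,0]
    - [14,0,-30,0]
    - [14,0,-90,0]
    - [14,0,-120,0]
    - [14,0,-120,0]

```text
clock: 22.95
position: [0.548, -0.0909, 0.3901]
ee_rot: [3.125, 0.313, 0.005]
force: [-0.5, -0.4, -1.5]
width: 0.653
```

Call:
move_arm:
  steps:
    - [-30,60,-20,0]
    - [-60,120,-20,0]
    - [-90,180,-20,0]
    - [-120,230,-20,0]
    - [-120,230,-20,0]
    - [-120,230,-20,0]
    - [-120,230,-20,0]

```text
clock: 23.82
position: [0.4765, -0.3381, 0.4072]
ee_rot: [-3.124, -0.317, 0.001]
force: [0.5, -0.9, -0.3]
width: 0.652
```

```bash
python3 - <<'E'
from plan import *
from ov import overlay
p,M,s=cmd0(); print(s["clock"],p,s["force"],s["width"])
for n,c in(("scene",(190,165,330,290)),("top",(210,160,330,250))):
    im=arm.get_image(n)[:,:,::-1].copy(); cv2.imwrite(f"pics/{n}13.png",im)
    x0,y0,x1,y1=c
    a=cv2.imread(f"pics/{n}11.png"); d=[cv2.resize(q[y0:y1,x0:x1],None,fx=400/(x1-x0),fy=400/(x1-x0),interpolation=cv2.INTER_CUBIC) for q in(a,im)]
    cv2.imwrite(f"pics/{n}13c.png",np.hstack(d))
    # shift estimate of guide region
    if n=="top": b=(222,178,312,240)
    else: b=(230,195,310,280)
    A=cv2.cvtColor(a,6)[b[1]:b[3],b[0]:b[2]].astype(np.float32);B=cv2.cvtColor(im,6)[b[1]:b[3],b[0]:b[2]].astype(np.float32)
    print(n,cv2.phaseCorrelate(A,B))
E
```

```text
23.825 [ 0.47645276 -0.33814311  0.4072256 ] [ 0.52035073 -0.92032881 -0.32846933] 0.6524936205287045
scene ((0.297596258347987, -0.01507282142065236), 0.9355751882659065)
top ((0.16449776067471333, 0.23897519357259256), 1.014161267545488)
```

View pics/scene13c.png

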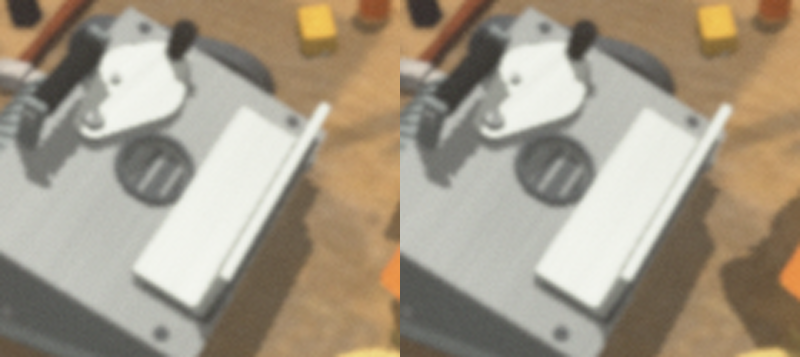

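View pics/top13c.png

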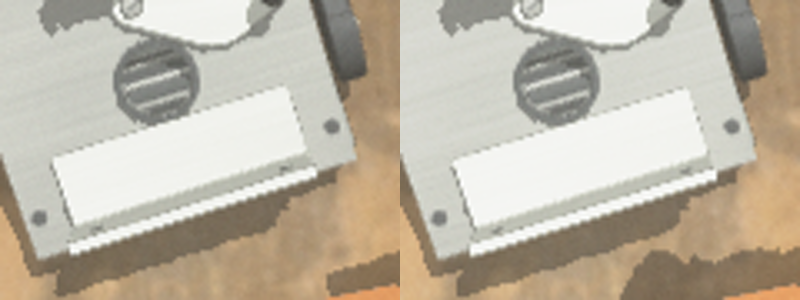

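View pics/top13.png

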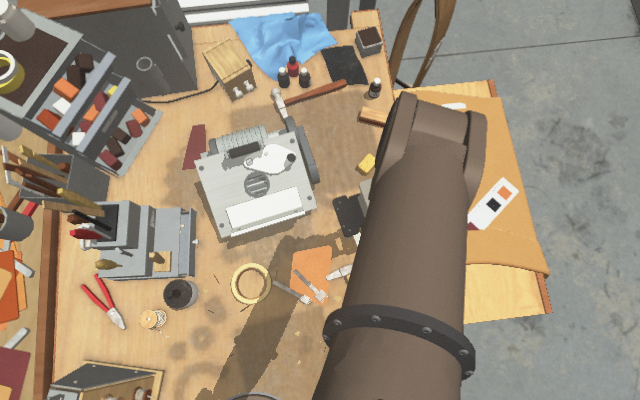

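```bash
python3 - <<'E'
from cell import arm
print(arm.observe()["force"],arm.sign_off())
E
```

```text
the job is handed in; nothing more can be done
[ 0.2899468   0.8402826  -0.42838099] None
```

The cover is swung aside, the guide angle is lying in the fence, and the job was handed in at about 24 s of the 53 s allowed. The hand-in reports no verdict, so the results below rest on my own checks.

- **Cover:** I hooked the knob between the open jaws and dragged it round until the force rose to about 18 N at the stop. The images then matched about 1.40 rad, with the port fully uncovered.
- **Guide angle:** I gripped it by its tall leg and rested its wide leg's tip on the fence floor. I then opened the jaws a little and let it tilt down gently against the rear finger. With both fingers I nudged it down the slope, reaching about 8 N, and it moved about 0.7 mm towards the wall.
- **Last camera fit, taken before the nudge:** it put the guide's corner +0.9 mm up the slope, −0.7 mm along the fence and within about 0.015 rad of parallel. I did not repeat the fit after the nudge.
- **One number disagreed:** the same fit gave −3.3 mm square to the bed, just outside the 3 mm limit. That would put the guide inside the fence floor, so I put it down to camera calibration error. The height at which the guide first touched the floor agreed with the expected height to about 1 mm.
- **Bystanders and arm:** the path stayed clear of the spool, wax block and tape, and none looked moved, though I did not measure their positions. At hand-in the gripper was clear of everything, with less than 1 N on the wrist.

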